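# Fetch the V-block from the hooded carousel and clamp it in the cam vise

## Task

Turn the carousel by its black knob until the V-block (the steel block with a V groove along its top) stands squarely in the opening of the clear hood, lift it out there and stand it on the bench so that you can take it afresh by its two ends. Set it groove up on the bed of the small green cam vise, between the jaws and midway along them, and swing the lever over until the jaws hold it tight. Leave the other pieces in the carousel.

Things in the scene. Friction and masses are not known exactly. Their poses are not given: they have to be found in the camera images.
- v_block: steel V-block, 46 mm long (own x), 26 mm wide (y), 34 mm high, 0.25 kg; a 90-degree V groove, 19 mm wide, 10 mm deep, runs along its top. Origin: centre of its underside. Starts in a nest of the turntable, its length towards the axis, under the hood, 1.15 to 2.0 rad clockwise or anticlockwise from the opening. In the vise its long sides face the jaws; only its ends are free
- flat_block: plain steel block, 46 x 26 x 34 mm like the V-block, but with a flat top with two small screw holes; stands in the nest straight across the axis from the V-block's. Origin: centre of its underside. Stays in the carousel
- nest_bush: brass-coloured flanged bush, 28 mm across, 26 mm high, in another nest. Origin: centre of its underside. Stays in the carousel
- nest_gauge: gauge block 9 x 30 x 20 mm, in another nest. Origin: centre of its underside. Stays in the carousel
- nest_collar: grey flanged bush, 24 mm across, 18 mm high, in another nest. Origin: centre of its underside. Stays in the carousel
- turntable: the carousel's aluminium turntable, 284 mm across, its face 22 mm above the bench; turns without end about its vertical axis, the origin (at bench level). Six nests 60 degrees apart, 98 mm from the axis: grey frames 6 mm high, 30 x 50 mm inside, long side towards the axis. Its x axis runs through the nests of the V-block and the flat block
- hood: the carousel's fixed foot (308 mm across) and clear dust hood: a drum 300 mm across, its top 70 mm above the bench. The opening is cut out of its top and side over 38 degrees to each side of its middle, from 50 mm off the axis outwards. Origin on the axis at bench level; its -x axis points out through the opening, roughly to the robot
- turn_knob (a point): on the carousel's axis, 98 mm above the bench: middle of the grip of the black fluted knob above the hood, which is 42 mm across and reaches from 78 to 112 mm above the bench. It is fixed to the turntable and turns it either way; friction (0.08 N m) holds the turntable where it is left
- opening (a point): middle of the hood's opening, 98 mm from the carousel's axis, on the level of the turntable's face (22 mm above the bench); its x axis points to the carousel's axis. The V-block stands squarely in the opening when its origin is at this point and its length lies along this x axis
- bare_bench (a point): middle of a bare patch of bench, at bench level, between the old screw clamp (92 mm high) and the disc sander at the right, where there is room for the gripper. The V-block may be stood here or on any other free spot of the bench. The sander's drum begins at y = -0.32 m for x over 0.55 m and is 0.45 m high; its rest plate begins at y = -0.44 m for x over 0.43 m
- vise: green cam vise, bolted down. Origin: on the bench below vise_bed, same axes. Base from x = -42 to 42 mm, y = -83 to 47 mm. Fixed jaw's face at y = 13 mm, moving jaw's at y = -22 mm with the lever open (gap 35 mm, up to 2 mm less as the lever may start a little on). Jaws are 60 mm long (along x), their tops 47 mm above the bench, 31 mm above the bed
- vise_jaw: the vise's moving jaw, driven by the lever's cam. Its origin is that of the vise while open and shifts along the vise's +y as it closes, by 9 mm to the V-block
- vise_bed (a point): on the vise's flat bed, 16 mm above the bench, midway along the jaws, where the centre of the clamped V-block's underside comes to lie; x runs along the jaws, roughly away from the robot, y across them to the fixed jaw. The V-block stands 3 mm proud of the jaws
- lever_knob (a point): middle of the upright black knob at the end of the vise's lever, 70 mm above the bench; the knob is 24 mm thick and reaches from 50 to 84 mm above the bench. The lever turns about a vertical axis through x = 0, y = -60 mm of the vise, 95 mm from the knob; seen from above it swings clockwise to close
- vise_lever (a joint): angle of the vise's lever, rad: 0 open (it points 50 degrees from the vise's -x towards its -y), growing as it swings through -x towards +y, 5.85 mm of jaw per rad. Swinging free takes 2 N at the knob. The jaw meets the V-block at 1.54; push on with 5 to 12 N, and it yields to 1.6 or 1.7 and on release settles near 1.54, tight. Stop without a block: 1.745. It stays where it is left

How it is judged:
By the outcome, as a careful person would: the job done as asked, in the order asked, and still so for the second after the job is handed in, with the robot touching nothing.
It also fails if it takes over 69 s, if anything falls off the work surface, if the arm or the gripper's body presses on something with over 40 N, if the wrist force passes 120 N, or if a joint passes its speed limit or range.

## Robot

A 6-joint arm with a two-finger parallel gripper is mounted at the origin on a cart in front of the work surface, level with it; the furniture and walls round the work are solid. World frame = base frame: x ahead of the robot, y to its left, z up, the work surface at z = 0. Lengths are in m, angles in degrees, forces in N, time in s.
With the tool pointing down it reaches from about 0.325 to 0.85 m from the base axis. Payload 15.5 kg.
Tool frame: the origin (TCP) lies between the finger pads; the fingertips stand arm.tip_extent ahead of it and the grasp point (between the pads) lies 5 mm behind it (arm.tip_extent is the distance from the TCP to the fingertips, in m); z points along the fingers, y is the line along which they close (so a half turn about z gives the same grasp; the last joint's range is limited). The gripper opens to 91 mm and grips with 3 to 60 N. Pads are 32 mm wide; open, the fingers measure 118 mm over their backs; the gripper's body (76 mm by 178 mm) begins 60 mm behind the grasp point.
Start: joints at [-82.133, 28.281, 77.091, -0, 74.628, -5.472], TCP at [0.144, -0.608, 0.228] pointing down, gripper open.
Joint ranges: [-166.48, 166.48], [-47.26, 123.95], [12.59, 153.08], [-70.14, 250.14], [6.76, 159.57], [-176.63, 176.63]. Speed limits (degrees/s): [108.29, 108.29, 147.25, 172.46, 172.46, 172.46].

## Interface

Orientations are given as a 3x3 rotation matrix whose columns are the frame's x, y, z axes.
In Python, from rig import arm, hand, kin, telemetry, optics gives the robot as it stands. Calls block until the motion is done:
- arm.move_to(position, orientation): joint-space move of the TCP to a pose.
- arm.move_l(position, orientation=None, feed=0.15): straight line of the TCP; orientation=None keeps the orientation; feed is the mean speed in m/s.
- arm.move_joints(angles): joint-space move.
- hand.grip(opening): finger opening in m; the grip force is fixed at half the most; returns when the fingers have stopped.
- arm.sleep(seconds).
- kin.solve_ik(position, orientation): joint angles nearest the present ones, or None.
- telemetry.observe(): the state.
- optics.snapshot(name): name is "scene" or "side" or "wrist"; returns the picture (420x560x3 uint8, red, green, blue); there is no depth.
- optics.get_calibration(name): a dict with "intrinsics" (3x3 intrinsics, pixels), "cam_to_world" (4x4, takes a point from camera to world coordinates). Camera axes: x right, y down, z forward; pixel columns grow to the right and rows downward; lengths in m; the calibration is good to about 2 mm. A picture is of the moment at which its call begins: read the wrist's pose just before it. get_calibration takes no time and is no camera call; for the wrist camera it gives the pose at the moment of the call.
A pose or a line that the arm cannot do raises arm.Unreachable and nothing moves.
- arm.sign_off(): hands the job in; it is judged then, once.
Trained networks look in the newest picture that a camera, given by its name, has taken for a name from the list of things; names that differ only in an ending like _2 or _b are one class to them, and where a whole thing is asked for, a point or a joint stands for the part that bears it (a point fixed in the world has none). Each returns a list of dicts, best first, with "conf" (0 to 1); they miss things now and then, are a little off and sometimes report something else, mostly with a low value. They report only what shows in the picture. A call takes as long as a camera call.
- optics.spot_in(target, camera): "extent" ([left, top, right, bottom] in pixels, round what is visible of it).
- optics.masks_of(target, camera): "mask" (420x560 bool, what is visible of it) and "extent" ([left, top, right, bottom] in pixels, round what is visible of it).
The state is a dict: "t": time; "joint_positions": joint angles; "dq": joint speeds; "tau": joint torques, N m; "ee_pos": TCP position; "tool_rot": TCP orientation; "force": force on the tool from outside, world axes, zero at the start; "torque": the same for the moment, N m; "width": finger opening in m; "grasp_force": force on a finger pad.
Only numpy, scipy, OpenCV 4.12 (cv2) and the standard library are available. Lean on these libraries where they do the work, as an engineer would, in place of code of your own. Each camera call takes 0.05 s, during which the arm holds its last target. There are 200 camera calls.

## Working session

There is one attempt and no reset: what is moved stays moved. The work goes in short steps, each a Python script; the robot and the scene stay as the last script left them, time stands still between calls to the robot, and variables do not carry over. Pictures are saved under pics/ and viewed, at most 10 in all, crops included, and the job is handed in when it is done.

```bash
ls; mkdir -p pics
python3 - <<'E'
from rig import arm, hand, kin, telemetry, optics
import cv2, numpy as np
s=telemetry.observe(); print(s['t'],s['ee_pos'],s['width'],arm.tip_extent)
ims=[]
for n in ['scene','side']:
    im=optics.snapshot(n); cv2.imwrite(f'pics/{n}0.png',im[:,:,::-1]); ims.append(im)
    c=optics.get_calibration(n); print(n,np.round(c['intrinsics'],1).tolist(),np.round(c['cam_to_world'],3).tolist())
    for t in ['v_block','flat_block','turntable','hood','vise','vise_jaw','lever_knob','turn_knob','nest_bush','nest_gauge','nest_collar']:
        print(t,[(np.round(d['extent']).astype(int).tolist(),round(d['conf'],2)) for d in optics.spot_in(t,n)[:2]])
print(telemetry.observe()['t'])
E
```

```text
pics
rig.py
0.0 [ 0.14414089 -0.60778547  0.2273617 ] 0.09129424191118045 0.014
scene [[400.4, 0.0, 283.9], [0.0, 400.4, 212.9], [0.0, 0.0, 1.0]] [[-0.694, -0.529, 0.489, 0.129], [-0.72, 0.49, -0.492, 0.521], [0.021, -0.694, -0.72, 0.738], [0.0, 0.0, 0.0, 1.0]]
v_block []
flat_block []
turntable [([273, 181, 336, 257], 0.82)]
hood [([219, 157, 342, 265], 0.94)]
vise [([146, 276, 251, 352], 0.67)]
vise_jaw [([179, 289, 206, 321], 0.66), ([147, 276, 251, 351], 0.42)]
lever_knob [([191, 274, 254, 309], 0.85)]
turn_knob [([271, 180, 336, 261], 0.94)]
nest_bush []
nest_gauge [([178, 287, 205, 319], 0.24)]
nest_collar []
side [[416.1, 0.0, 284.4], [0.0, 416.1, 213.9], [0.0, 0.0, 1.0]] [[0.975, -0.115, 0.191, 0.398], [-0.223, -0.48, 0.849, -0.727], [-0.006, -0.87, -0.493, 0.578], [0.0, 0.0, 0.0, 1.0]]
v_block []
flat_block []
turntable [([248, 217, 322, 266], 0.95)]
hood [([236, 178, 274, 211], 0.74), ([241, 207, 346, 298], 0.61)]
vise [([235, 178, 274, 212], 0.77)]
vise_jaw [([247, 188, 261, 194], 0.48)]
lever_knob [([237, 191, 266, 207], 0.73)]
turn_knob [([245, 216, 322, 267], 0.63), ([264, 238, 276, 246], 0.52)]
nest_bush [([264, 237, 272, 249], 0.48)]
nest_gauge []
nest_collar [([265, 237, 273, 248], 0.44)]
1.2
```

Run:
```python
import cv2,numpy as np
a=cv2.imread('pics/scene0.png');b=cv2.imread('pics/side0.png')
a=cv2.resize(a[100:380,100:500],(800,560));cv2.imwrite('pics/a.png',a)
b=cv2.resize(b[130:330,150:430],(800,571));cv2.imwrite('pics/b.png',b)
```

```text
(no output)
```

View pics/a.png

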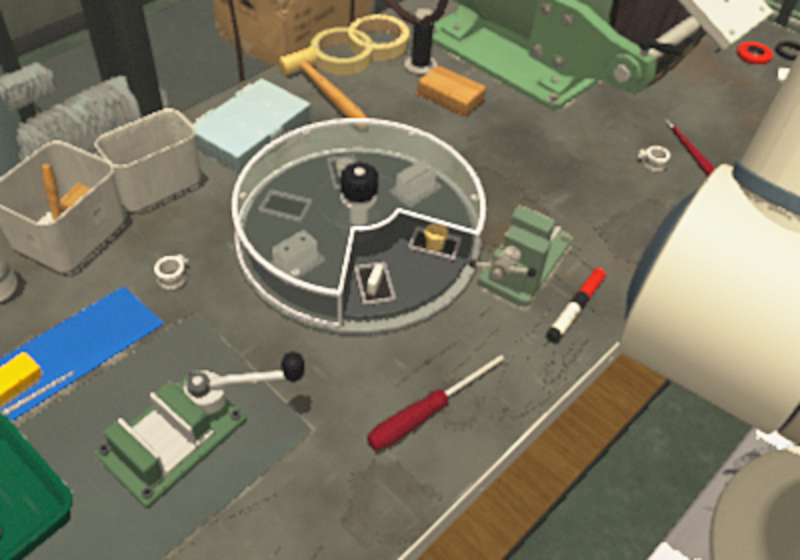

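View pics/b.png

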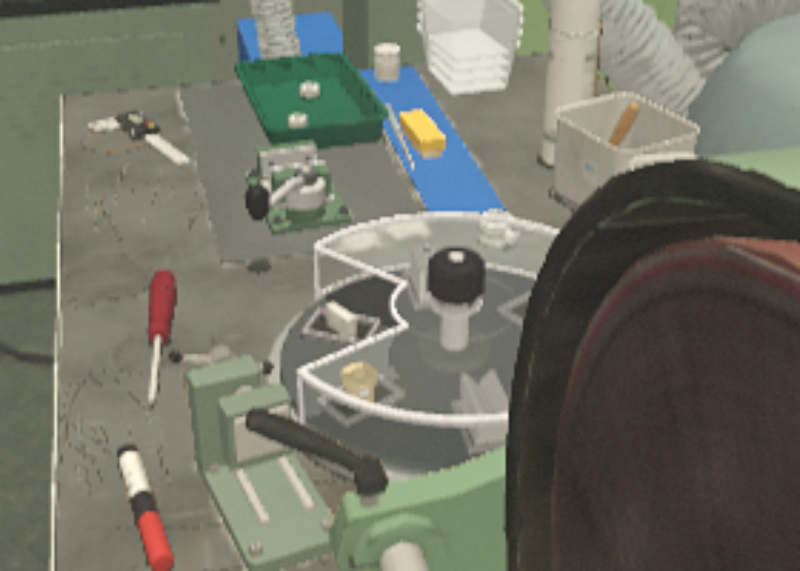

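```bash
cat > h.py <<'E'
from rig import arm, hand, kin, telemetry, optics
import cv2, numpy as np
def ray(c,u,v):
    K,T=c['intrinsics'],c['cam_to_world']
    d=T[:3,:3]@np.linalg.solve(K,[u,v,1.]); return T[:3,3],d
def onz(c,u,v,z):
    o,d=ray(c,u,v); return o+d*(z-o[2])/d[2]
def proj(c,P):
    T=np.linalg.inv(c['cam_to_world']); P=np.atleast_2d(P)
    p=(P@T[:3,:3].T+T[:3,3])@c['intrinsics'].T; return p[:,:2]/p[:,2:]
def R(yaw):  # tool down, x axis of tool at yaw (rad)
    c,s=np.cos(yaw),np.sin(yaw); return np.array([[c,s,0],[s,-c,0],[0,0,-1.]])
def tri(rays):
    A=np.zeros((3,3));b=np.zeros(3)
    for o,d in rays:
        d=d/np.linalg.norm(d);M=np.eye(3)-np.outer(d,d);A+=M;b+=M@o
    return np.linalg.solve(A,b)
E
python3 - <<'E'
from h import *
np.set_printoptions(precision=4,suppress=True)
c=optics.get_calibration('scene');d=optics.get_calibration('side')
A=lambda x,y:(100+x/2,100+y/2)
B=lambda x,y:(150+x*.35,130+y*.35)
print('knob',tri([ray(c,*A(360,183)),ray(d,*B(456,277))]))
print('knobtop',onz(c,*A(360,168),.112), onz(d,*B(456,255),.112))
print('lever',tri([ray(c,*A(292,366)),ray(d,*B(258,201))]))
for n,p,z in [('vb',(417,185),.04),('flat',(297,250),.05),('opL',(342,290),.07),('opR',(480,233),.07),('vise piv',(205,378),.05),('bedmid',(172,440),.016),('scr0',(370,445),.01),('scr1',(500,358),.0),('oldclamp',(520,265),.0)]:
    print(n,onz(c,*A(*p),z))
w=optics.get_calibration('wrist');s=telemetry.observe()
print(np.round(s['tool_rot'],3));print('camrel',np.round(s['tool_rot'].T@(w['cam_to_world'][:3,3]-s['ee_pos']),4),np.round(s['tool_rot'].T@w['cam_to_world'][:3,:3],3).tolist(),w['intrinsics'])
E
```

```text
knob [0.6263 0.0367 0.0922]
knobtop [0.6277 0.0343 0.112 ] [0.6275 0.0385 0.112 ]
lever [0.4981 0.251  0.0663]
vb [ 0.6124 -0.0528  0.04  ]
flat [0.624  0.1373 0.05  ]
opL [0.5326 0.1507 0.07  ]
opR [ 0.4864 -0.0231  0.07  ]
vise piv [0.5547 0.3173 0.05  ]
bedmid [0.5392 0.3736 0.016 ]
scr0 [0.403  0.2323 0.01  ]
scr1 [0.3841 0.0497 0.    ]
oldclamp [ 0.4549 -0.0748  0.    ]
[[ 0.973  0.231 -0.   ]
 [ 0.231 -0.973 -0.   ]
 [-0.     0.    -1.   ]]
camrel [ 0.0709 -0.0001 -0.1572] [[0.001, -0.967, -0.254], [1.0, 0.0, 0.001], [-0.001, -0.254, 0.967]] [[316.8304   0.     279.7623]
 [  0.     316.8304 208.6435]
 [  0.       0.       1.    ]]
```

```bash
python3 - <<'E'
from h import *
import pickle
np.set_printoptions(precision=3,suppress=True)
out=[]
for i,(p,) in enumerate([((.45,-.1,.27),),((.55,.06,.27),),((.52,.26,.27),)]):
    # tool x toward world x => yaw 0 ; pick nearest of 0/180
    q=[(y,kin.solve_ik(p,R(y))) for y in (0,)]
    print(q)
    arm.move_to(p,R(0)); 
    c=optics.get_calibration('wrist'); im=optics.snapshot('wrist'); cv2.imwrite(f'pics/w{i}.png',im[:,:,::-1])
    m={}
    for t in ['v_block','flat_block','turn_knob','hood','vise','vise_jaw','lever_knob','nest_bush','nest_gauge','nest_collar']:
        if i==0 : continue
        r=optics.masks_of(t,'wrist'); m[t]=r[:2]
        print(i,t,[(np.round(d['extent']).astype(int).tolist(),round(d['conf'],2)) for d in r[:2]])
    out.append((c,im,m))
pickle.dump(out,open('w.pkl','wb'))
print(telemetry.observe()['t'])
E
python3 -c "
import cv2,numpy as np
a=[cv2.imread(f'pics/w{i}.png') for i in range(3)]
cv2.imwrite('pics/m.png',cv2.resize(a[0],(400,300)))
"
```

```text
[(0, array([-19.957,  12.377,  95.614,  -0.   ,  72.008,  70.043]))]
[(0, array([ 0.042, 20.191, 83.92 , -0.   , 75.889, 90.042]))]
1 v_block []
1 flat_block []
1 turn_knob [([214, 97, 334, 232], 0.94)]
1 hood [([160, 0, 440, 238], 0.65)]
1 vise [([0, 139, 130, 245], 0.95)]
1 vise_jaw [([22, 160, 65, 208], 0.65)]
1 lever_knob [([41, 167, 129, 246], 0.88)]
1 nest_bush [([322, 191, 332, 208], 0.53)]
1 nest_gauge [([242, 180, 267, 200], 0.75), ([161, 0, 440, 240], 0.69)]
1 nest_collar [([161, 0, 439, 237], 0.47)]
[(0, array([ 20.681,  22.561,  80.063,  -0.   ,  77.376, 110.681]))]
2 v_block []
2 flat_block []
2 turn_knob [([373, 65, 537, 211], 0.6)]
2 hood [([334, 0, 560, 215], 0.79), ([207, 142, 296, 223], 0.48)]
2 vise [([139, 117, 295, 220], 0.69)]
2 vise_jaw [([190, 135, 219, 183], 0.58)]
2 lever_knob [([209, 144, 297, 222], 0.57)]
2 nest_bush [([481, 161, 509, 185], 0.74)]
2 nest_gauge []
2 nest_collar []
6.0833
```

View pics/w1.png

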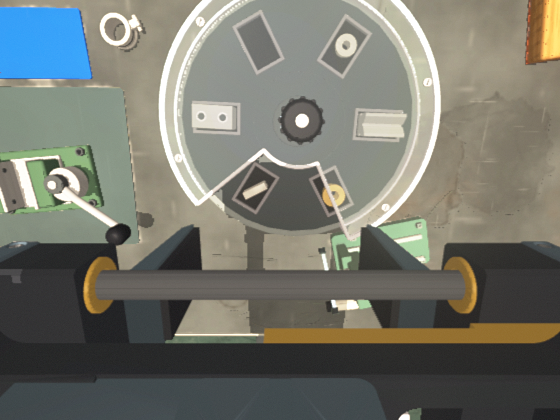

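View pics/w2.png

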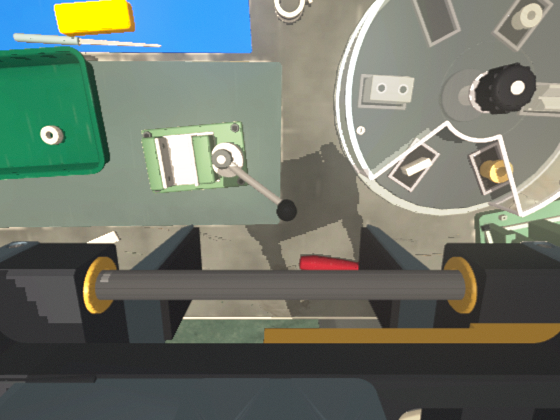

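View pics/m.png

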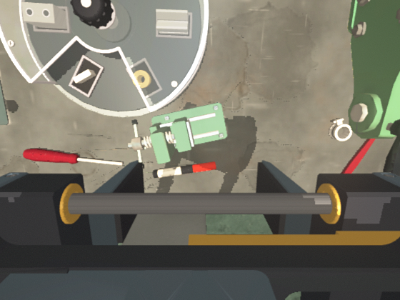

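```bash
cat >> h.py <<'E'
def ortho(c,im,cx,cy,z,half,n):
    # image: up=+x, left=+y ; centre (cx,cy)
    k=half; P=np.array([[cx+k,cy+k,z],[cx+k,cy-k,z],[cx-k,cy-k,z],[cx-k,cy+k,z]])
    H=cv2.getPerspectiveTransform(proj(c,P).astype(np.float32),np.float32([[0,0],[n,0],[n,n],[0,n]]))
    return cv2.warpPerspective(im,H,(n,n),flags=cv2.INTER_CUBIC)
E
python3 - <<'E'
from h import *
import pickle
np.set_printoptions(precision=4,suppress=True)
o=pickle.load(open('w.pkl','rb')); c0,c1,c2=[x[0] for x in o]
k=tri([ray(c1,302,120),ray(c2,517,88)]); print('knobtop',k)
print('levertop',tri([ray(c1,119,233),ray(c2,287,210)]),'pivottop',tri([ray(c1,54,185),ray(c2,223,160)]))
kn=(onz(c1,302,120,.112)+onz(c2,517,88,.112))/2;print(onz(c1,302,120,.112),onz(c2,517,88,.112))
for u,v in [(200,205),(350,238),(264,150),(318,163)]:
    p=onz(c1,u,v,.07)-kn; print(np.hypot(*p[:2]),np.degrees(np.arctan2(p[1],p[0])))
print('vb',onz(c1,381,125,.05)-kn,'fb',onz(c1,215,117,.056)-kn)
A=np.hstack([ortho(c1,o[1][1],kn[0],kn[1],.028,.16,400),ortho(c2,o[2][1],.54,.365,.047,.08,400)])
cv2.imwrite('pics/o.png',A[:,:,::-1])
E
```

```text
knobtop [0.6252 0.0382 0.1129]
levertop [0.4957 0.2508 0.069 ] pivottop [0.5523 0.3248 0.0592]
[0.6256 0.0382 0.112 ] [0.625  0.0375 0.112 ]
0.14797230859944402 129.54922033516456
0.1484844108831299 -155.12816839495574
0.04997694779745391 128.59227472999328
0.05027493774379337 -154.83064816035164
vb [-0.0042 -0.0949 -0.062 ] fb [ 0.0043  0.0944 -0.056 ]
```

View pics/o.png

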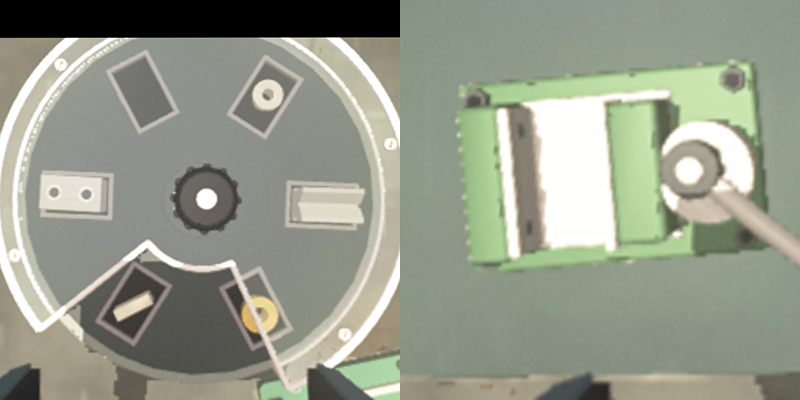

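```bash
cat > look.py <<'E'
from h import *
import pickle
K=np.array([.6253,.0380]); OP=np.radians(167.1); O=K+.098*np.array([np.cos(OP),np.sin(OP)])
def look(tag):
    arm.move_to((.46,.075,.22),R(0)); c=optics.get_calibration('wrist'); im=optics.snapshot('wrist')
    r=optics.masks_of('v_block','wrist')
    for d in r[:2]: print('v_block',d['conf'],d['extent'])
    if r:
        m=r[0]['mask'].astype(np.uint8); q=ortho(c,m*255,O[0],O[1],.056,.06,480)
        cn=max(cv2.findContours((q>127).astype(np.uint8),0,2)[0],key=cv2.contourArea); b=cv2.minAreaRect(cn); print('rect px',b)
    pickle.dump((c,im,r[:1]),open(tag+'.pkl','wb'))
    A=np.hstack([ortho(c,im,O[0],O[1],.028,.06,400),ortho(c,im,O[0],O[1],.056,.06,400)])
    cv2.imwrite(f'pics/{tag}.png',A[:,:,::-1]); print(telemetry.observe()['t'])
E
python3 - <<'E'
from look import *
y0=np.radians(40); y1=y0-np.radians(100.6)
hand.grip(.07)
arm.move_to((*K,.17),R(y0)); arm.move_l((*K,.095),feed=.15)
hand.grip(.03); s=telemetry.observe(); print(s['width'],s['grasp_force'],s['t'])
arm.move_to((*K,.095),R(y1)); s=telemetry.observe(); print(s['joint_positions'],s['force'],s['torque'],s['t'])
hand.grip(.07); arm.move_l((*K,.16),feed=.2)
look('t1')
E
```

```text
0.04142865075200909 30.001188769638247 8.875
[ -1.90187353  36.72716718  84.6628046    0.15881329  58.57604559
 148.62197379] [-1.00482584 15.36573329  3.87225299] [ 2.69576407  0.09908189 -0.05943832] 10.4833
v_block 0.83 [279.5, 99.9, 311.0, 153.9]
rect px ((236.5411376953125, 240.42971801757812), (111.76068878173828, 188.6025848388672), 11.888657569885254)
12.65
```

View pics/t1.png

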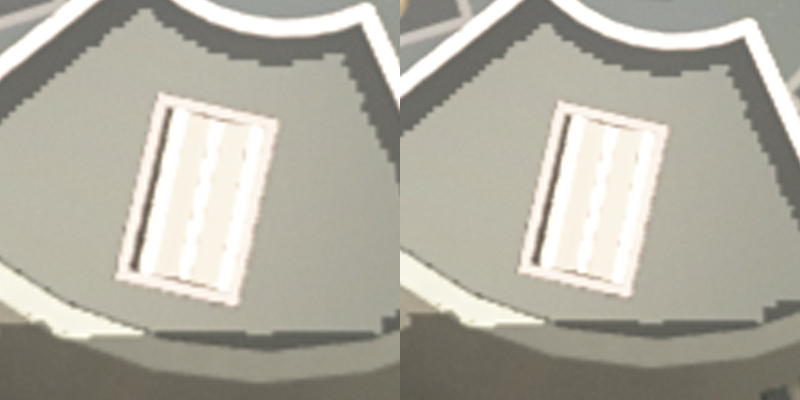

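Run:
```python
from h import *
import pickle
np.set_printoptions(precision=3,suppress=True)
o=pickle.load(open('w.pkl','rb'));c2=o[2][0];d=optics.get_calibration('side');s=optics.get_calibration('scene')
B=lambda x,y:(150+x*.35,130+y*.35)
A=lambda x,y:(100+x/2,100+y/2)
for p in [(135,125),(185,160),(85,145),(60,95),(60,400),(165,300),(155,400)]: print('side',p,onz(d,*B(*p),0)[:2])
print(onz(c2,105,238,0),onz(c2,170,318,0),onz(c2,300,264,0.01),onz(c2,300,318,0))
print('scene edge',onz(s,*A(400,555),0),onz(s,*A(620,345),0))
P=np.array([[.405,.36,0],[.37,.3,0],[.37,.42,0],[.44,.42,0],[.44,.3,0]]); print(proj(c2,P), (proj(d,P)-[150,130])/.35,(proj(s,P)-[100,100])*2)
for y in (77,-13,5): print(y,kin.solve_ik((.405,.36,.05),R(np.radians(y))))
```

```text
side (135, 125) [0.395 0.607]
side (185, 160) [0.445 0.496]
side (85, 145) [0.337 0.563]
side (60, 95) [0.307 0.723]
side (60, 400) [0.312 0.075]
side (165, 300) [0.404 0.206]
side (155, 400) [0.386 0.057]
[0.435 0.509 0.   ] [0.305 0.427 0.   ] [0.4  0.23 0.01] [0.305 0.228 0.   ]
scene edge [0.308 0.285 0.   ] [ 0.302 -0.063  0.   ]
[[210.261 257.598]
 [252.077 279.551]
 [171.011 279.508]
 [166.779 234.771]
 [251.043 234.833]] [[155.742 220.664]
 [122.901 253.581]
 [118.725 197.838]
 [185.595 190.741]
 [195.57  245.223]] [[269.776 534.564]
 [342.679 518.007]
 [241.582 610.041]
 [194.401 551.683]
 [294.649 467.979]]
77 [35.319 35.551 98.941 -0.    45.508 48.319]
-13 [ 35.319  35.551  98.941  -0.     45.508 138.319]
5 [ 35.319  35.551  98.941  -0.     45.508 120.319]
```

Run:
```python
from look import *
np.set_printoptions(precision=4,suppress=True)
hand.grip(.05); y=OP-np.pi
arm.move_to((*O,.13),R(y)); arm.move_l((*O,.045),feed=.12)
s=telemetry.observe(); print(s['force'],s['t'])
hand.grip(.015); s=telemetry.observe(); print(s['width'],s['grasp_force'],s['force'])
arm.move_l((*O,.15),feed=.15); s=telemetry.observe(); print(s['width'],s['force'])
r=np.radians(5); P=(.405,.36)
arm.move_to((*P,.12),R(r)); arm.move_l((*P,.04),feed=.15)
f0=telemetry.observe()['force'][2]
z=.026
while z>.0205:
    arm.move_l((*P,z),feed=.03); f=telemetry.observe()['force'][2]; print(z,f)
    if f-f0>2: break
    z-=.001
hand.grip(.045); s=telemetry.observe();print(s['width'],s['ee_pos'],s['t'])
arm.move_l((*P,.12),feed=.2)
arm.move_to((.45,.37,.14),R(r)); c=optics.get_calibration('wrist'); im=optics.snapshot('wrist'); pickle.dump((c,im),open('v1.pkl','wb'))
print(telemetry.observe()['t'])
cv2.imwrite('pics/v1.png',np.hstack([ortho(c,im,.548,.37,.047,.08,400),ortho(c,im,.548,.37,.016,.08,400)])[:,:,::-1])
```

```text
[-0.1329  0.1744  0.607 ] 14.55
0.025873381498004916 30.001170337200165 [-1.7219  0.0225  7.0053]
0.02544047462525568 [-1.0489 -0.0459 -1.7488]
0.026 -1.8277709810799343
0.024999999999999998 -2.3528545774167693
0.023999999999999997 -1.8648560728191632
0.022999999999999996 6.333941341506594
0.044879747921640754 [0.405 0.36  0.023] 19.6833
20.6833
```

View pics/v1.png

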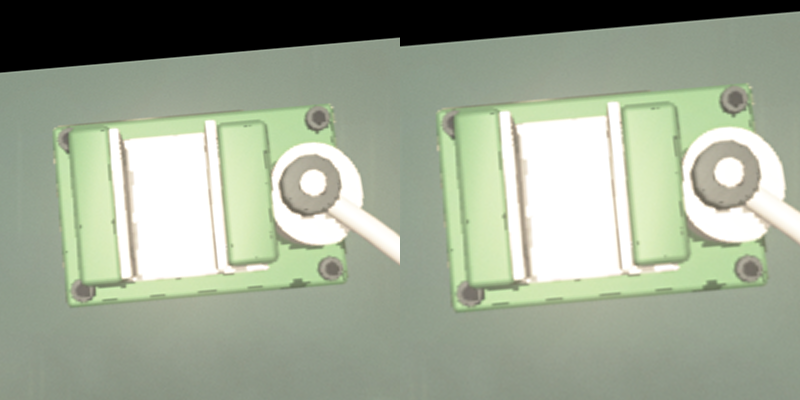

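Run:
```python
from look import *
np.set_printoptions(precision=4,suppress=True)
P=(.405,.36); yw=np.radians(95)
hand.grip(.07)
arm.move_to((*P,.12),R(yw)); arm.move_l((*P,.028),feed=.15)
hand.grip(.035); s=telemetry.observe(); print(s['width'],s['grasp_force'],s['force'],s['t'])
arm.move_l((*P,.11),feed=.15)
a=np.radians(5.1); yv=np.array([-np.sin(a),np.cos(a)]); C=np.array([.548,.3824]); yw=a+np.pi/2
arm.move_to((*C,.11),R(yw)); arm.move_l((*C,.068),feed=.1); arm.sleep(.1)
f0=telemetry.observe()['force']; print('f0',f0, telemetry.observe()['width'])
res=[]
for sg in (1,-1):
    hit=None
    for d in np.arange(.002,.0075,.0004):
        arm.move_l((*(C+sg*d*yv),.068),feed=.03); f=(telemetry.observe()['force'][:2]-f0[:2])@yv
        if -sg*f>4: hit=sg*d; break
    print(sg,hit,f); res.append(hit)
    arm.move_l((*C,.068),feed=.05)
print(telemetry.observe()['t'],telemetry.observe()['width'],telemetry.observe()['force'])
```

```text
0.0458802021330813 30.000024139881134 [ 0.517  -0.9978  6.827 ] 23.9417
f0 [ 0.7462  0.374  -1.9266] 0.045577534442993055
1 0.005600000000000002 -5.533114903656186
-1 -0.004400000000000001 5.309067635591271
30.7 0.045971839317883345 [ 0.0481 -0.0421 -2.4113]
```

Run:
```python
from look import *
np.set_printoptions(precision=4,suppress=True)
a=np.radians(5.1); yv=np.array([-np.sin(a),np.cos(a)]); C=np.array([.548,.3824])+.0006*yv
arm.move_l((*C,.068),feed=.05); f0=telemetry.observe()['force']
z=.062; ok=True
while z>.0425:
    arm.move_l((*C,z),feed=.05); f=telemetry.observe()['force']-f0
    if np.linalg.norm(f)>4: print(z,f); break
    z-=.004 if z>.052 else .001
print('contact',z,f,telemetry.observe()['t'])
if z<.0465:
    hand.grip(.06); print(telemetry.observe()['width'],telemetry.observe()['force'])
    arm.move_l((*C,.11),feed=.12)
    c=optics.get_calibration('side'); im=optics.snapshot('side')
    arm.move_to((.45,.37,.14),R(a)); c=optics.get_calibration('wrist'); im=optics.snapshot('wrist')
    for t in ('v_block','lever_knob'): print(t,[(d['conf'],d['extent']) for d in optics.spot_in(t,'wrist')[:2]])
    cv2.imwrite('pics/v2.png',np.hstack([ortho(c,im,.548,.37,.05,.08,400),cv2.resize(im,(533,400))[:,:400]])[:,:,::-1])
print(telemetry.observe()['t'])
```

```text
0.04999999999999999 [ 3.2663 -1.835   5.834 ]
contact 0.04999999999999999 [ 3.2663 -1.835   5.834 ] 31.9667
31.9667
```

Run:
```python
from look import *
np.set_printoptions(precision=4,suppress=True)
a=np.radians(5.1); yv=np.array([-np.sin(a),np.cos(a)]); xv=np.array([np.cos(a),np.sin(a)])
def sh(k):
    s=telemetry.observe(); f=s['force']; print(k,'fx,fy,fz',f[:2]@xv,f[:2]@yv,f[2],'tq',s['torque'],s['width'],s['ee_pos'],s['t'])
sh('now'); arm.sleep(.1); sh('still')
C=np.array([.548,.3824])+.0006*yv
arm.move_l((*C,.051),feed=.03); sh('up1')
arm.move_l((*C,.0495),feed=.03); sh('.0495')
c=optics.get_calibration('side'); im=optics.snapshot('side')
u,v=proj(c,[[.548,.382,.05]])[0].astype(int); cr=im[v-50:v+50,u-65:u+65]
c=optics.get_calibration('scene'); im=optics.snapshot('scene')
u,v=proj(c,[[.548,.382,.05]])[0].astype(int); c2=im[v-50:v+50,max(u-65,0):max(u-65,0)+130]
cv2.imwrite('pics/v2.png',np.hstack([cv2.resize(q,(400,308),interpolation=2) for q in (cr,c2)])[:,:,::-1])
```

```text
now fx,fy,fz 3.1871258626956855 -2.762461557863233 3.4200370874436996 tq [-0.4086 -0.8124 -0.2426] 0.045700843544798794 [0.5485 0.383  0.0503] 31.9667
still fx,fy,fz 3.0063151438089037 -2.79992536991664 4.437305286726979 tq [-0.497  -0.9357 -0.221 ] 0.04567432303635483 [0.5485 0.3831 0.0503] 32.0667
up1 fx,fy,fz 7.947977522038401 -1.2757410333055441 -6.137092615804401 tq [-0.1298 -1.4634 -0.2664] 0.04559747383819632 [0.5483 0.383  0.0505] 32.3167
.0495 fx,fy,fz 4.306344502391255 -3.7049073813262843 5.251168471213733 tq [-0.5166 -0.9102 -0.2991] 0.04570378152747186 [0.5484 0.3831 0.0498] 32.5667
```

View pics/v2.png

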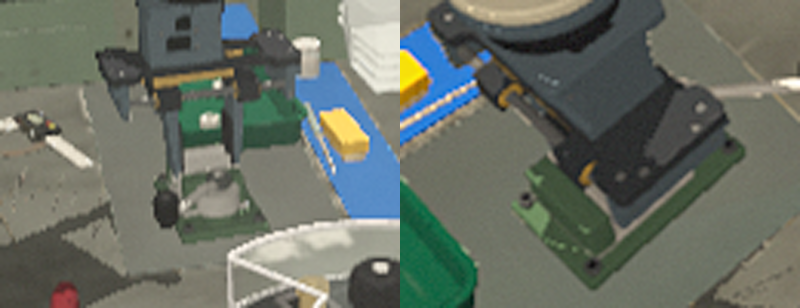

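Run:
```python
from look import *
np.set_printoptions(precision=4,suppress=True)
a=np.radians(5.1); yv=np.array([-np.sin(a),np.cos(a)]); xv=np.array([np.cos(a),np.sin(a)])
def sh(k):
    s=telemetry.observe(); f=s['force']; print(k,np.array([f[:2]@xv,f[:2]@yv,f[2]]),'tz',s['torque'][2].round(3),s['ee_pos'],round(s['t'],2)); return f[2]
C=np.array([.548,.3824])+.0001*yv
for z in (.053,.056): arm.move_l((*C,z),feed=.03); sh(z)
Rn=R(np.pi/2+np.radians(4.3))
arm.move_l((*C,.0555),Rn,feed=.03); sh('rot')
for z in np.arange(.053,.0435,-.0015):
    arm.move_l((*C,z),Rn,feed=.03)
    if sh(z)>8: break
```

```text
0.053 [ 2.6153  4.4253 -7.8867] tz -0.148 [0.5475 0.3829 0.0523] 32.93
0.056 [ 0.186   5.606  -8.0008] tz -0.041 [0.547  0.3828 0.0552] 33.18
rot [-2.0682  4.7523 -3.6181] tz 0.513 [0.5471 0.3829 0.0552] 33.43
0.053 [-1.0635  5.1159  3.0766] tz 0.675 [0.5477 0.383  0.0533] 33.68
0.0515 [-3.0195  3.3429  9.4096] tz 0.774 [0.548  0.383  0.0522] 33.93
```

Run:
```python
from look import *
np.set_printoptions(precision=4,suppress=True)
a=np.radians(4.8); yv=np.array([-np.sin(a),np.cos(a)]); xv=np.array([np.cos(a),np.sin(a)])
def sh(k):
    s=telemetry.observe(); f=s['force']; print(k,np.array([f[:2]@xv,f[:2]@yv,f[2]]),'t',s['torque'].round(2),s['ee_pos'],round(s['width'],4),round(s['t'],2)); return f[2]
C=np.array([.548,.3824])+.0004*yv
Rn=R(np.pi/2+a)
for z in (.055,.0575,.060,.063,.066): arm.move_l((*C,z),Rn,feed=.04); sh(z)
```

```text
0.055 [-3.3106  4.5405 -1.8496] t [0.81 0.48 0.23] [0.5474 0.3828 0.0548] 0.0457 34.18
0.0575 [-2.1247  4.5554 -4.5317] t [0.94 0.41 0.15] [0.5474 0.3829 0.0571] 0.0458 34.43
0.06 [-2.1822  3.5787 -4.4858] t [0.68 0.23 0.02] [0.5477 0.3827 0.0598] 0.0461 34.68
0.063 [ 0.1738  0.7091 -2.1147] t [ 0.01 -0.12  0.03] [0.5483 0.3826 0.0633] 0.0455 34.93
0.066 [ 0.239  -0.2474 -2.4956] t [-0.05 -0.09  0.  ] [0.5481 0.3828 0.0663] 0.046 35.18
```

Run:
```python
from look import *
np.set_printoptions(precision=4,suppress=True)
a=np.radians(5.0); yv=np.array([-np.sin(a),np.cos(a)]); xv=np.array([np.cos(a),np.sin(a)])
C=np.array([.548,.3824]); d=.0007; z=.0625; b=telemetry.observe()['force']
for i in range(18):
    arm.move_l((*(C+d*yv),z),R(np.pi/2+a),feed=.05)
    s=telemetry.observe(); f=s['force']-b; fy=f[:2]@yv; tz=s['torque'][2]
    print(round(z,4),round(d*1e3,2),round(np.degrees(a),2),'f',np.array([f[:2]@xv,fy,f[2]]).round(1),round(tz,2),s['ee_pos'][2].round(4))
    if f[2]>14: break
    d+=np.clip(fy*.05e-3,-.0003,.0003); a+=np.radians(np.clip(tz*.8,-.4,.4))
    if f[2]<5: z-=.0015
    if z<.0425: break
print(telemetry.observe()['t'])
```

```text
0.0625 0.7 5.0 f [-0.3 -0.2 -1. ] 0.04 0.0621
0.061 0.69 5.03 f [ 0.4 -0.2 -0.1] 0.06 0.0609
0.0595 0.68 5.07 f [ 0.8 -0.1 -0.3] -0.0 0.0595
0.058 0.67 5.07 f [ 1.3 -1.2  2.6] -0.08 0.0581
0.0565 0.62 5.01 f [ 1.1 -1.7  4.2] -0.02 0.0566
0.055 0.53 4.99 f [ 0.5 -2.5  7.6] -0.06 0.0552
0.055 0.41 4.94 f [ 0.8 -0.3  7.7] -0.01 0.0552
0.055 0.39 4.93 f [ 1.8 -1.2  7.2] 0.01 0.0552
0.055 0.33 4.94 f [ 1.9 -0.2  8.3] 0.01 0.0552
0.055 0.32 4.95 f [1.2 0.3 7.6] -0.03 0.0552
0.055 0.33 4.92 f [1.1 0.2 8. ] 0.06 0.0552
0.055 0.34 4.97 f [1.2 0.7 7.4] -0.03 0.0552
0.055 0.38 4.95 f [ 1.3 -0.   7.8] 0.03 0.0552
0.055 0.38 4.97 f [ 0.6 -0.1  7.4] -0.0 0.0552
0.055 0.37 4.96 f [2.4 0.4 7.3] -0.02 0.0552
0.055 0.39 4.95 f [ 1.6 -0.   7.8] -0.02 0.0552
0.055 0.39 4.93 f [ 1.7 -0.6  7.4] 0.02 0.0552
0.055 0.36 4.95 f [ 2.2 -0.2  7.3] 0.01 0.0551
39.6833
```

Run:
```python
from look import *
np.set_printoptions(precision=4,suppress=True)
a=np.radians(4.95); yv=np.array([-np.sin(a),np.cos(a)]); xv=np.array([np.cos(a),np.sin(a)])
C=np.array([.548,.3824])+.00038*yv
for z in (.053,.051,.049,.047,.0455,.0445):
    arm.move_l((*C,z),R(np.pi/2+a),feed=.06)
    s=telemetry.observe(); f=s['force']; fy=f[:2]@yv
    print(z,np.array([f[:2]@xv,fy,f[2]]).round(1),s['torque'][2].round(2),s['ee_pos'][2].round(4),s['width'].round(4))
    if f[2]>20: break
print(telemetry.observe()['t'])
```

```text
Traceback (most recent call last):
AttributeError: 'float' object has no attribute 'round'
```

Run:
```python
from look import *
np.set_printoptions(precision=4,suppress=True)
a=np.radians(4.95); yv=np.array([-np.sin(a),np.cos(a)]); xv=np.array([np.cos(a),np.sin(a)])
C=np.array([.548,.3824])+.00038*yv
for z in (.053,.051,.049,.047,.0455,.0445):
    arm.move_l((*C,z),R(np.pi/2+a),feed=.06)
    s=telemetry.observe(); f=s['force']; fy=f[:2]@yv
    print(z,np.array([f[:2]@xv,fy,f[2]]),s['torque'][2],s['ee_pos'],s['width'])
    if f[2]>20: break
print(telemetry.observe()['t'])
```

```text
0.053 [ 2.0144 -1.3959  6.8772] 0.0033926447935264514 [0.5483 0.383  0.0533] 0.04594054177114998
0.051 [ 1.6504 -0.9283  8.5371] -0.0621493551741813 [0.5484 0.383  0.0515] 0.04577244056403056
0.049 [ 0.9436 -1.134  10.9174] 0.004360962680691792 [0.5485 0.383  0.0497] 0.04529164533296924
0.047 [ 1.0296 -1.067  13.8896] 0.03056300544143553 [0.5486 0.383  0.0479] 0.04629333466216847
0.0455 [ 0.5414 -4.5356 17.933 ] -0.039654460137390664 [0.5487 0.3831 0.0467] 0.04590974526681648
0.0445 [-0.8202 -4.0979 21.3701] 0.01529018042631601 [0.5488 0.3831 0.0459] 0.04545237522448191
41.4333
```

Run:
```python
from look import *
np.set_printoptions(precision=4,suppress=True)
a=np.radians(4.95); yv=np.array([-np.sin(a),np.cos(a)]); xv=np.array([np.cos(a),np.sin(a)])
C=np.array([.548,.3824])+.00038*yv
hand.grip(.054); s=telemetry.observe(); print(s['force'],s['ee_pos'],s['width'])
arm.move_l((*C,.075),feed=.1); s=telemetry.observe(); print(s['force'],s['ee_pos'])
arm.move_l((*C,.11),feed=.2); arm.move_to((.45,.37,.14),R(a)); c=optics.get_calibration('wrist'); im=optics.snapshot('wrist')
r=optics.masks_of('v_block','wrist')
for d in r[:2]:
    q=ortho(c,d['mask'].astype(np.uint8)*255,.548,.3824,.05,.06,480)
    cn=max(cv2.findContours((q>127).astype(np.uint8),0,2)[0],key=cv2.contourArea); print('vb',d['conf'],cv2.minAreaRect(cn))
print('knob',[(d['conf'],d['extent']) for d in optics.spot_in('lever_knob','wrist')[:2]])
cv2.imwrite('pics/v3.png',np.hstack([ortho(c,im,.548,.37,.05,.08,400),cv2.resize(im[:,:400],(400,420))[:400]])[:,:,::-1])
print(telemetry.observe()['t'])
```

```text
[-1.9595 -0.3332  6.6366] [0.5474 0.3829 0.0445] 0.05370629279957429
[-0.335   0.0562  0.3722] [0.548  0.3827 0.0751]
vb 0.69 ((237.4190673828125, 239.17459106445312), (186.0882110595703, 106.33334350585938), 84.4006576538086)
knob [(0.82, [326.3, 62.2, 468.8, 196.0])]
44.2333
```

View pics/v3.png

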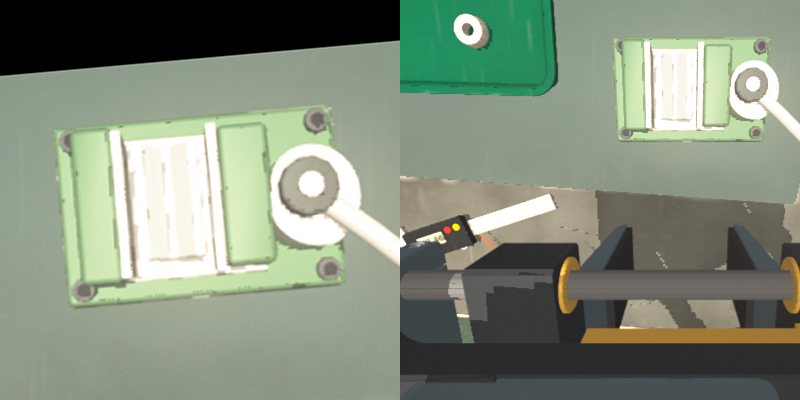

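Run:
```python
from look import *
np.set_printoptions(precision=3,suppress=True)
a=np.radians(4.95); P=np.array([.5526,.3270])
def pose(q,z=.069):
    ph=a+np.pi+np.radians(50)-q
    return np.r_[P+.095*np.array([np.cos(ph),np.sin(ph)]),z],R(ph-np.pi),np.array([np.sin(ph),-np.cos(ph)])
hand.grip(.036)
p,r,_=pose(.04,.115); arm.move_to(p,r); p,r,_=pose(.04); arm.move_l(p,feed=.15)
s=telemetry.observe(); print(s['force'],s['t'])
f0=s['force']
for q in np.arange(.2,1.45,.2):
    p,r,t=pose(q); arm.move_l(p,r,feed=.13); f=telemetry.observe()['force']-f0; print(round(q,2),-f@np.r_[t,0],f)
    if np.linalg.norm(f)>25: break
else:
    q=1.42
    while q<1.85:
        p,r,t=pose(q); arm.move_l(p,r,feed=.08); ft=-(telemetry.observe()['force']-f0)@np.r_[t,0]; print(round(q,3),ft)
        if ft>8: break
        q+=.05 if ft<3.2 else .015
print(telemetry.observe()['t'])
```

```text
[ 0.547 -0.618 -0.017] 46.2
0.2 -0.05422811103374702 [-0.006  0.069  0.291]
0.4 -0.8952880360564267 [ 0.043  1.083 -0.482]
0.6 -0.13803580043864092 [-0.157  0.089 -0.416]
0.8 -0.039118445201207615 [ 0.232  0.077 -0.568]
1.0 -0.6260018909396606 [-0.739  0.657 -0.695]
1.2 0.16620730558053773 [-0.438 -0.063  0.219]
1.4 0.6334780150043238 [-1.331 -0.072 -0.718]
1.42 1.051854874788331
1.47 0.7900926919193125
1.52 -0.14947851843099236
1.57 -0.12371359200347061
1.62 -0.5828346316726232
1.67 2.6770151821415924
1.72 8.326257545572279
50.3583
```

Run:
```python
from look import *
np.set_printoptions(precision=4,suppress=True)
a=np.radians(4.95); P=np.array([.5526,.3270])
def pose(q,z=.069):
    ph=a+np.pi+np.radians(50)-q
    return np.r_[P+.095*np.array([np.cos(ph),np.sin(ph)]),z],R(ph-np.pi)
p,r=pose(1.61); arm.move_l(p,r,feed=.06); print(telemetry.observe()['force'])
hand.grip(.045); p[2]=.13; arm.move_l(p,feed=.15)
arm.move_to((.45,.37,.16),R(a)); c=optics.get_calibration('wrist'); im=optics.snapshot('wrist')
for t,z in (('v_block',.05),('lever_knob',.07),('vise_jaw',.047)):
  for d in optics.masks_of(t,'wrist')[:1]:
    q=ortho(c,d['mask'].astype(np.uint8)*255,.52,.36,z,.1,400)
    cn=max(cv2.findContours((q>127).astype(np.uint8),0,2)[0],key=cv2.contourArea); (u,v),wh,an=cv2.minAreaRect(cn)
    print(t,d['conf'],'xy',.52+(200-v)*.0005,.36+(200-u)*.0005,np.array(wh)*.5,an, d['extent'])
hsv=cv2.cvtColor(ortho(c,im,.52,.36,.084,.1,400),cv2.COLOR_RGB2HSV); m=(hsv[:,:,2]<60).astype(np.uint8)
n,l,st,ce=cv2.connectedComponentsWithStats(m)
for i in range(1,n):
    if st[i,4]>150: print('dark',.52+(200-ce[i][1])*.0005,.36+(200-ce[i][0])*.0005,st[i])
print(pose(1.54)[0],telemetry.observe()['t'])
cv2.imwrite('pics/v4.png',im[:,:,::-1])
```

```text
[ 0.2962  0.3256 -0.2737]
v_block 0.74 xy 0.5478895111083985 0.3873874588012695 [46.3602 26.5818] 84.89783477783203 [252.1, 56.0, 286.1, 120.1]
lever_knob 0.56 xy 0.5146874237060547 0.3577082290649414 [ 35.1549 116.9367] 36.4805793762207 [252.7, 70.1, 362.9, 201.3]
vise_jaw 0.71 xy 0.5506468353271484 0.36223612976074215 [59.7964 25.5241] 85.00625610351562 [285.1, 46.4, 315.3, 127.4]
dark 0.6097889975239668 0.37469325757094785 [    0     0   400    57 15751]
dark 0.469815144766147 0.3810946547884187 [140 286  42  24 449]
dark 0.43101023890784984 0.3305836177474403 [ 245  345   38   55 1172]
dark 0.42908873056994823 0.4040142487046632 [ 96 356  28  44 772]
dark 0.43028628571428573 0.277792 [ 321  360   79   40 2625]
dark 0.4225509049773756 0.44719796380090493 [  0 389  49  11 442]
[0.4732 0.3791 0.069 ] 52.5667
```

```bash
python3 -c "
from rig import arm
print(arm.sign_off())"
```

```text
the job is handed in; nothing more can be done
None
```

The job is handed in at about 53 s: the V-block stands groove up on the vise bed, midway along the jaws, with the lever closed to 8 N at the knob and sitting near 1.54 rad by the last picture. The other pieces were left in the carousel, and the fingers rubbed the jaws on the way in, at up to about 21 N.

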